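# Pop the corner, peel the top dice tray off its clinging stack and present it

## Robot

A 7-joint arm with a two-finger parallel gripper is mounted at the origin on the work surface. World frame = base frame: x ahead of the robot, y to its left, z up, the work surface at z = 0. Lengths are in m, angles in rad, forces in N, time in s.
With the tool pointing down it reaches from about 0.425 to 0.95 m from the base axis. Payload 4.7 kg.
Tool frame: the origin (TCP) lies between the finger pads; the fingertips stand 25 mm ahead of it and the grasp point (between the pads) lies 6 mm ahead of it; x points along the fingers, z is the direction in which the jaws open and shut, and the axes are right-handed (so a half turn about x gives the same grasp; the last joint's range is limited). The gripper opens to 85 mm and grips with 20 to 120 N. Pads are 22 mm wide; open, the fingers measure 114 mm over their backs; the gripper's body (76 mm by 85 mm) begins 54 mm behind the grasp point. The pads swing forward as they close: fully open they stand 13 mm farther back than shut.
Start: joints at [-1.202, 0.469, -0.049, 1.532, 0.024, 1.141, -0.082], TCP at [0.261, 0.622, 0.256] pointing down, gripper open.
Joint ranges: [-2.59, 2.59], [-0.33, 1.99], [-1.39, 1.29], [0.1, 2.45], [-1.04, 4.18], [0.21, 1.99], [-2.66, 2.66]. Speed limits (rad/s): [2.57, 2.57, 3.14, 3.14, 3.14, 3.14, 3.14].

## Interface

Orientations are given as a 3x3 rotation matrix whose columns are the frame's x, y, z axes.
In Python, from rig import * gives the robot as it stands. Calls block until the motion is done:
- movep(position, orientation): joint-space move of the TCP to a pose.
- move_l(position, attitude=None, feed=0.15, until_force=None): straight line of the TCP; attitude=None keeps the orientation; feed is the mean speed in m/s. With until_force (N) it stops when the force on the tool has changed by that much, and returns True; else False.
- move_joints(angles): joint-space move.
- command_gripper(opening, newtons=None): finger opening in m; newtons is the grip in N (None keeps the last); returns when the fingers have stopped.
- sleep(seconds).
- inverse_kinematics(position, orientation): joint angles nearest the present ones, or None.
- sense(): the state.
- camera(name): name is "side" or "top"; returns (picture, depth): 420x560x3 uint8, red, green, blue; 420x560 float32, m along the optical axis (not along the pixel's ray), 0 where there is no reading.
- camera_params(name): a dict with "K" (3x3 intrinsics, pixels), "position" and "rotation" of the camera in the world. Camera axes: x right, y down, z forward; pixel columns grow to the right and rows downward; lengths in m; the calibration is good to about 2 mm. A picture is of the moment at which its call begins. camera_params takes no time and is no camera call.
A pose or a line that the arm cannot do raises Unreachable and nothing moves.
- finish_job(): hands the job in, once; it reports no verdict.
The state is a dict: "time_s": time; "joint_pos": joint angles; "qd": joint speeds; "joint_efforts": joint torques, N m; "position": TCP position; "tcp_rot": TCP orientation; "wrist_force": force on the tool from outside, world axes, zero at the start; "ft_torque": the same for the moment, N m; "finger_gap": finger opening in m.
Only numpy, scipy, OpenCV 4.12 (cv2) and the standard library are available. Lean on these libraries where they do the work, as an engineer would, in place of code of your own. Each camera call takes 0.05 s, during which the arm holds its last target.

## Task

The dice trays cling together in the plywood cradle. Press the cradle's sprung plunger fully down with the fingers to pop the top tray's tab corner loose, then grip the upright tab and peel the top tray off, tilting it up about the opposite corner, which stays down until the tab corner is a good 3 cm up, and leave the tray beneath in the cradle. Finish while still holding the top tray still and roughly level, right way up, about 20 cm above the middle of the square cork mat, with nothing else on the shelf disturbed.

Things in the scene. Friction and masses are not known exactly. Their poses are not given: they have to be found in the camera images.
- plunger_top (a point): Centre of the flat top of the plunger's dark steel cap (disc 26 mm across) over a 36 mm square grey housing, 62 mm high, on the cradle's +y side; about 88 mm over the shelf when up. Pressed straight down.
- plunger (a joint): Travel of the plunger in m: 0 is up, 0.016 fully down (hard stop). Spring 2.5 N at the start, 6.5 N at the bottom, plus a few newtons while it works: through a rocker it drives a kicker pin up under the ear of the tray's tab corner (0.8 mm per mm, over about the last 15 mm), which lifts that corner about 11 mm out of its cling pad. It comes back up when let go; the corner then stays a few mm up.
- tray_mid (a point): Centre of the top tray, half-way up its wall. Grey plastic, open upward, 160 (x) by 120 (y) by 27 mm, 90 g, flared walls, flat rim 10 mm wide, 3 mm thick, its upper face 13.5 mm above this point. Axes: x along the long side, y along the short side, z up out of the open side. It lies nested in the second tray, its rim 8 mm above that tray's rim.
- tray_tab (a point): Centre of the top tray's upright tab (the only tab), at its -x -y corner: a plate 45 mm high, 26 mm long along the tray's diagonal, 10 mm thick across it, on the rim: top 22.5 mm above this point, rim face 22.5 mm below. Lies (-73, -53, +36) mm from tray_mid in the tray's axes (parallel to these). Direction along the tab, to the tray's centre: (0.809, 0.587). Pinch it across that.
- tray_tab_corner (a point): Point under the tray's rim at the tab corner, (-73, -53, +5.5) mm from tray_mid. Four rubber pads on posts, 52 mm either side of the tray's middle, tops 58 mm above the shelf, clamp the rim's long sides (sprung on the -y side, fixed on the +y side). Each clings with a few newtons until the rim there is some 6 mm up: together if pulled straight up, one after another if lifted at a corner.
- tray_far_corner (a point): Point under the rim at the corner opposite the tab, (73, 53, +5.5) mm from tray_mid. Lifting the tab corner turns the tray about this corner.
- second_tray: The tray under the top one, same shape without tab, loose in the cradle's fixed bottom tray, where it must stay; origin at the centre of its underside, axes as the tray's.
- cradle: Fixed plywood cradle, base 190 (x) by 206 (y) by 12 mm thick, origin at the centre of its underside. In its axes the trays' centre lies at y = -35 mm, the plunger at (10, 79) mm; the tray's axes are parallel to its own.
- mat_mid (a point): Centre of the upper face of the square cork mat, 180 by 180 by 4 mm, lying on the shelf.
- die: Teal acrylic die, 30 mm, on the turntable; origin at the centre of its underside. Leave alone.
- dice_cup: Bone-white ceramic dice cup, 68 mm across, 85 mm high, on the turntable; origin under its centre. Leave alone.
- hourglass: Bronze hourglass frame, 60 mm across, 90 mm high, on the turntable; origin under its centre. Leave alone.
- tracker: Matte grey tracker wheel, 72 mm across, 30 mm high with its hub, on the turntable; origin under its centre. Leave alone.
- pawn: Wooden pawn, 28 mm across, 48 mm high, standing between cradle and mat; origin under its centre. Leave alone.
- deck_box: Cardboard deck box lying flat, 70 by 48 by 28 mm, between cradle and mat; origin under its centre. Leave alone.
Not all that is in view belongs to the job. Leave any green look-alike of the part that bears tray_mid alone.

How it is judged:
By the outcome, as a careful person would: the job done as asked, in the order asked, and still so for the second after the job is handed in, while the arm keeps its last pose, push and grip.
It also fails if it takes over 67 s, if anything falls off the work surface, if the arm or the gripper's body presses on something with over 40 N, if the wrist force passes 120 N, or if a joint passes its speed limit or range.

## Working session

There is one attempt and no reset: what is moved stays moved. The work goes in short steps, each a Python script; the robot and the scene stay as the last script left them, time stands still between calls to the robot, and variables do not carry over. Pictures are saved under pics/ and viewed, and the job is handed in when it is done.

```bash
mkdir -p pics; ls
cat > h.py <<'E'
import numpy as np, cv2
from rig import *
def snap(n,tag):
    im,d=camera(n); cv2.imwrite(f'pics/{tag}.png',im[:,:,::-1]); np.savez(f'pics/{tag}.npz',im=im,d=d); return im,d
def ray(n,u,v):
    p=camera_params(n); K=np.array(p['K']);R=np.array(p['rotation']);r=R@np.linalg.inv(K)@np.array([u,v,1.]);return np.array(p['position']),r
def onz(n,u,v,z):
    o,r=ray(n,u,v); return o+r*(z-o[2])/r[2]
def dep(n,d,u,v):
    o,r=ray(n,u,v); return o+r*d[v,u]
def cloud(n,d):
    p=camera_params(n); K=np.array(p['K']);R=np.array(p['rotation'])
    v,u=np.mgrid[0:420,0:560]; pts=np.stack([(u-K[0,2])/K[0,0]*d,(v-K[1,2])/K[1,1]*d,d],-1)
    return pts@R.T+np.array(p['position'])
def proj(n,P):
    p=camera_params(n); K=np.array(p['K']);R=np.array(p['rotation']);c=K@(R.T@(np.array(P)-np.array(p['position'])));return c[:2]/c[2]
E
python3 - <<'E'
from h import *
for n in('side','top'):
    snap(n,n+'0'); p=camera_params(n); print(p)
print(sense())
E
```

```text
pics
{'K': array([[420.07495864,   0.        , 282.10669466],
       [  0.        , 420.07495864, 212.28965735],
       [  0.        ,   0.        ,   1.        ]]), 'position': array([0.31642896, 0.76778652, 0.74617266]), 'rotation': array([[-0.966064  , -0.1473843 ,  0.21212782],
       [-0.2572963 ,  0.62150355, -0.73995402],
       [-0.02278059, -0.76942264, -0.63833364]])}
{'K': array([[425.58945385,   0.        , 290.56973211],
       [  0.        , 425.58945385, 208.61248318],
       [  0.        ,   0.        ,   1.        ]]), 'position': array([0.35335437, 0.00189256, 1.20043635]), 'rotation': array([[ 9.59860041e-03, -9.86933301e-01,  1.60843173e-01],
       [-9.99952820e-01, -9.71355282e-03,  7.16151092e-05],
       [ 1.49167932e-03, -1.60836272e-01, -9.86979974e-01]])}
{'time_s': 0.1, 'joint_pos': array([-1.20189752,  0.46938295, -0.04860799,  1.53358297,  0.02411808,
        1.14098354, -0.08229095]), 'qd': array([-0.00227739, -0.00274508, -0.00016536, -0.00418272, -0.00017549,
        0.00107749, -0.0004299 ]), 'joint_efforts': array([ 1.19948112e-03, -5.11515927e+01, -4.67753503e-02, -2.38391948e+01,
        1.07439671e-02,  4.31416731e-03, -6.93846516e-06]), 'position': array([0.261285  , 0.62185773, 0.25534782]), 'tcp_rot': array([[-6.19199679e-04, -9.21938219e-01,  3.87336465e-01],
       [-1.65866327e-03,  3.87336953e-01,  9.21936730e-01],
       [-9.99998433e-01, -7.15978398e-05, -1.76902398e-03]]), 'wrist_force': array([-0.6526427 , -0.1784858 , -0.03715916]), 'ft_torque': array([-0.01566385,  0.0285498 , -0.04630078]), 'finger_gap': 0.0853470469157504}
```

View pics/side0.png

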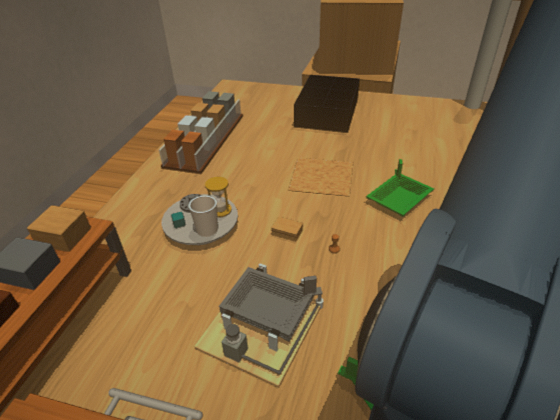

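View pics/top0.png

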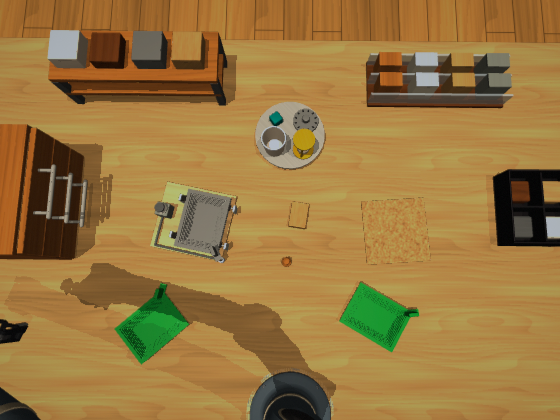

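The side view shows the cradle at (265,320), its plunger at (232,335) and the tab at (309,285). In the top view the cradle is at (195,220), plunger (162,209), tab (218,254) and cork mat (396,231).

Candidates in the top view:
- Grey tray in the cradle, (203,221). This is the one I choose, since it is grey and in the cradle.
- Green look-alike trays at (152,325) and (376,316). Leave these alone.

Next is a close crop with measurements.

Run:
```python
from h import *
a=np.load('pics/top0.npz');b=np.load('pics/side0.npz')
A=cv2.resize(a['im'][170:275,140:250],None,fx=5,fy=5,interpolation=2)[:,:,::-1]
B=cv2.resize(b['im'][255:390,190:335],None,fx=4,fy=4,interpolation=2)[:,:,::-1]
cv2.imwrite('pics/c_top.png',A);cv2.imwrite('pics/c_side.png',B)
C=cloud('top',a['d']);
for v in range(200,220,3): print('T',v,[tuple(np.round(C[v,u]*1000).astype(int)) for u in range(153,174,4)])
for v in range(240,266,4): print('T',v,[tuple(np.round(C[v,u]*1000).astype(int)) for u in range(204,232,4)])
hsv=cv2.cvtColor(a['im'],cv2.COLOR_RGB2HSV)
m=(C[:,:,2]>0.053)&(C[:,:,2]<0.066);m[:, :150]=0;m[:,250:]=0;m[:170]=0;m[270:]=0
cv2.imwrite('pics/m.png',cv2.resize((m*255).astype('uint8')[170:275,140:250],None,fx=5,fy=5,interpolation=0))
```

```text
T 200 [(np.int64(570), np.int64(396), np.int64(1)), (np.int64(570), np.int64(385), np.int64(1)), (np.int64(571), np.int64(374), np.int64(-1)), (np.int64(569), np.int64(360), np.int64(8)), (np.int64(569), np.int64(347), np.int64(11)), (np.int64(568), np.int64(335), np.int64(15))]
T 203 [(np.int64(561), np.int64(395), np.int64(3)), (np.int64(547), np.int64(357), np.int64(86)), (np.int64(546), np.int64(345), np.int64(90)), (np.int64(552), np.int64(344), np.int64(58)), (np.int64(560), np.int64(347), np.int64(11)), (np.int64(560), np.int64(335), np.int64(12))]
T 206 [(np.int64(553), np.int64(396), np.int64(-2)), (np.int64(538), np.int64(356), np.int64(89)), (np.int64(538), np.int64(344), np.int64(91)), (np.int64(543), np.int64(343), np.int64(61)), (np.int64(544), np.int64(333), np.int64(56)), (np.int64(549), np.int64(331), np.int64(26))]
T 209 [(np.int64(544), np.int64(394), np.int64(2)), (np.int64(530), np.int64(355), np.int64(89)), (np.int64(530), np.int64(344), np.int64(91)), (np.int64(534), np.int64(341), np.int64(67)), (np.int64(535), np.int64(333), np.int64(57)), (np.int64(541), np.
[... 2464 characters left out ...]
4(-1)), (np.int64(412), np.int64(176), np.int64(1))]
T 260 [(np.int64(401), np.int64(243), np.int64(3)), (np.int64(401), np.int64(232), np.int64(2)), (np.int64(401), np.int64(220), np.int64(2)), (np.int64(399), np.int64(200), np.int64(57)), (np.int64(399), np.int64(191), np.int64(43)), (np.int64(401), np.int64(186), np.int64(9)), (np.int64(401), np.int64(176), np.int64(-2))]
T 264 [(np.int64(389), np.int64(242), np.int64(5)), (np.int64(390), np.int64(232), np.int64(-5)), (np.int64(390), np.int64(220), np.int64(0)), (np.int64(390), np.int64(208), np.int64(4)), (np.int64(390), np.int64(198), np.int64(1)), (np.int64(390), np.int64(187), np.int64(0)), (np.int64(390), np.int64(175), np.int64(5))]
```

View pics/c_top.png

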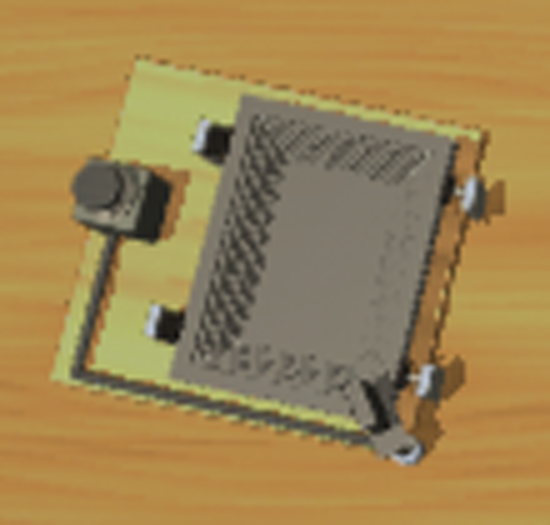

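View pics/c_side.png

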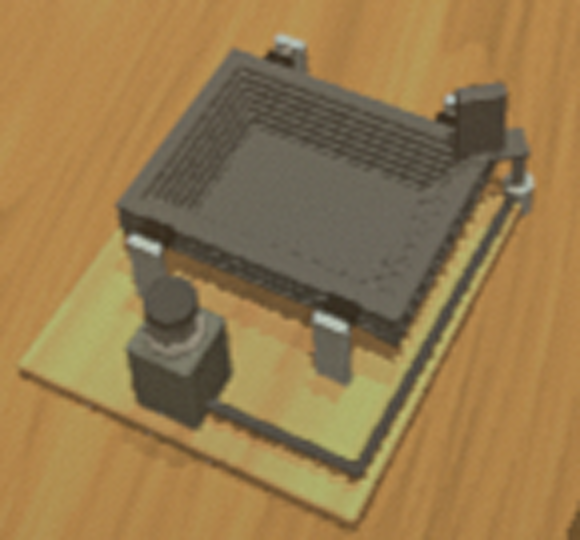

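View pics/m.png

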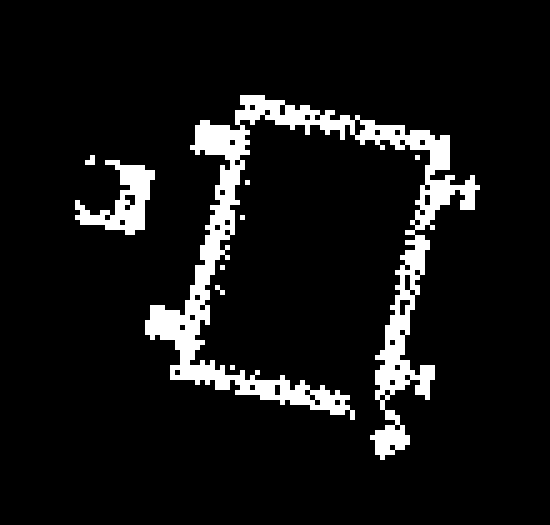

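Run:
```python
from h import *
a=np.load('pics/top0.npz');b=np.load('pics/side0.npz')
def T(u,v,z): return onz('top',140+(u+.5)/5-.5,170+(v+.5)/5-.5,z)
def S(u,v,z): return onz('side',190+(u+.5)/4-.5,255+(v+.5)/4-.5,z)
for nm,f,pts,z in [('rimT',T,[(240,96),(457,143),(171,376)],.0555),('rimS',S,[(236,50),(120,207),(398,345)],.0555),('plateT',T,[(138,57),(486,131),(53,380)],.012),('plateS',S,[(20,372),(353,523)],.012)]:
    P=[f(u,v,z) for u,v in pts]
    print(nm,np.round(P,4).tolist())
    for q in P[1:]:
        d=q-P[0];print('   d',round(np.linalg.norm(d),4),round(np.degrees(np.arctan2(d[1],d[0])),1))
C=cloud('top',a['d']);D=cloud('side',b['d'])
for nm,c in(('top',C),('side',D)):
  for lab,lo,hi,ctr in(('cap',.08,.1,(.535,.35)),('tab',.088,.115,(.42,.2)),('mat',-.01,.02,(.45,-.24))):
    m=(c[...,2]>lo)&(c[...,2]<hi)&(np.hypot(c[...,0]-ctr[0],c[...,1]-ctr[1])<.06)&((np.load(f'pics/{nm}0.npz')['d'])>0)
    if lab=='mat': continue
    p=c[m];r=cv2.minAreaRect(p[:,:2].astype('float32'));print(nm,lab,len(p),p.mean(0).round(4),np.median(p,0).round(4),r)
for n,k in(('top',a),('side',b)):
  h=cv2.cvtColor(k['im'],cv2.COLOR_RGB2HSV)
  print(n,h[231,396] if n=='top' else h[176,322], h[280,396] if n=='top' else h[215,360])
```

```text
rimT [[0.5923, 0.2852, 0.0555], [0.5672, 0.1652, 0.0555], [0.4383, 0.3148, 0.0555]]
   d 0.1226 -101.8
   d 0.1568 169.1
rimS [[0.5694, 0.1696, 0.0555], [0.5926, 0.2865, 0.0555], [0.4356, 0.3301, 0.0555]]
   d 0.1193 78.8
   d 0.209 129.8
plateT [[0.6235, 0.3554, 0.012], [0.5824, 0.1552, 0.012], [0.4387, 0.3924, 0.012]]
   d 0.2043 -101.6
   d 0.1885 168.7
plateS [[0.6211, 0.3629, 0.012], [0.4403, 0.3978, 0.012]]
   d 0.1842 169.1
top cap 78 [0.5364 0.3507 0.088 ] [0.536  0.3503 0.0885] ((0.5366330146789551, 0.3507884740829468), (0.02591395005583763, 0.023537538945674896), 30.241546630859375)
top tab 44 [0.4214 0.2034 0.0989] [0.4215 0.2031 0.0995] ((0.4216098487377167, 0.2041385918855667), (0.024789240211248398, 0.01020280085504055), 24.293270111083984)
side cap 156 [0.5359 0.3553 0.0889] [0.536  0.3558 0.0893] ((0.5364469289779663, 0.3538002371788025), (0.02432522177696228, 0.0254327654838562), 16.49183464050293)
side tab 98 [0.4221 0.2093 0.0974] [0.422  0.2095 0.0988] ((0.4221740663051605, 0.207806795835495), (0.025355994701385498, 0.0114584444090724), 22.14483070373535)
top [ 16 170 174] [ 18 156 182]
side [ 16 154 175] [ 17 149 176]
```

Run:
```python
from h import *
a=np.load('pics/top0.npz')
cv2.imwrite('pics/matc.png',cv2.resize(a['im'][185:280,345:445],None,fx=5,fy=5,interpolation=2)[:,:,::-1])
```

```text
(no output)
```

View pics/matc.png

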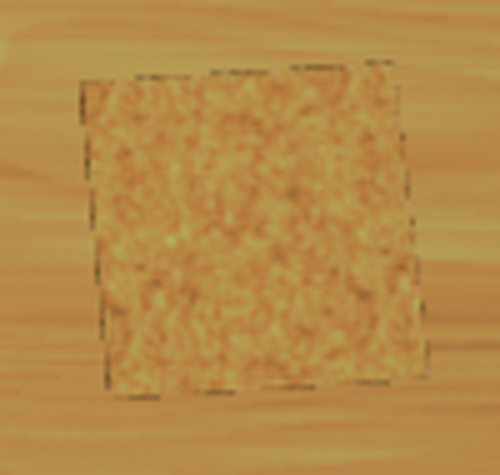

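```bash
cat >> h.py <<'E'
yaw=np.radians(-11.3)
def Rz(a): c,s=np.cos(a),np.sin(a); return np.array([[c,-s,0],[s,c,0],[0,0,1.]])
cap=np.array([.5362,.3525,.0885]); tab=np.array([.4219,.2052,.0775])
Rt=Rz(yaw); mid=tab-Rt@[-.073,-.053,.036]; far=mid+Rt@[.073,.053,.0055]
def tool(a,sgn=1):
    "tool pointing down; tab direction angle a; jaw across it"
    z=sgn*np.array([-np.sin(a),np.cos(a),0]); x=np.array([0,0,-1.]); return np.stack([x,np.cross(z,x),z],1)
atab=yaw+np.arctan2(.587,.809)
E
python3 - <<'E'
from h import *
def M(u,v): return onz('top',345+(u+.5)/5-.5,185+(v+.5)/5-.5,.004)
P=np.array([M(*q) for q in[(82,82),(392,62),(427,377),(108,397)]]);print(P.round(4),P.mean(0),[np.linalg.norm(P[i]-P[i-1]) for i in range(4)])
print(mid,far,np.degrees(atab))
from scipy.spatial.transform import Rotation as Ro
for s in(1,-1):
    R0=tool(atab,s)
    print(s,inverse_kinematics(cap+[0,0,.05],R0),inverse_kinematics(tab+[0,0,.014],R0))
    ax=np.array([-np.sin(atab),np.cos(atab),0]) 
    for t in(5,10,15):
        Q=Ro.from_rotvec(ax*np.radians(t)).as_matrix()
        print(t,(far+Q@(tab+[0,0,.014]-far)).round(3),inverse_kinematics(far+Q@(tab+[0,0,.014]-far),Q@R0))
    for dy in range(-90,100,20):
        y2=yaw+np.radians(dy);m=np.array([P.mean(0)[0],P.mean(0)[1],.204]); p=m+Rz(y2)@[-.073,-.053,.036+.014]
        q=inverse_kinematics(p,tool(y2+np.arctan2(.587,.809),s)); print(dy,p.round(3),None if q is None else q.round(2))
E
```

```text
[[ 0.5723 -0.199   0.004 ]
 [ 0.5857 -0.3767  0.004 ]
 [ 0.4067 -0.3891  0.004 ]
 [ 0.3939 -0.2105  0.004 ]] [ 0.48965111 -0.29384423  0.004     ] [np.float64(0.1788671254583568), np.float64(0.17820688952871971), np.float64(0.17949709739294178), np.float64(0.17901208161446264)]
[0.50387002 0.24286851 0.0415    ] [0.58584003 0.28053702 0.047     ] 24.6641562947068
1 [-0.55614191  0.53405833 -0.12678439  1.72390468  0.08300251  0.88884186
  1.28345436] [-0.48710844  0.36972342 -0.06692537  2.15916688  0.04196441  0.61387153
  1.41743402]
5 [0.426 0.207 0.107] [-0.47845613  0.38234394 -0.07052453  2.08570521  0.02367294  0.76126006
  1.43837464]
10 [0.431 0.21  0.122] [-0.46676886  0.40388638 -0.07899034  2.00964776  0.014861    0.90273892
  1.44892199]
15 [0.438 0.213 0.137] [-0.45549959  0.43289243 -0.08828297  1.93158416  0.00993893  1.03894965
  1.45458685]
-90 [ 0.452 -0.212  0.254] [-0.42  0.25  0.93  1.98 -0.23  1.02  1.04]
-70 [ 0.426 -0.23   0.254] [-0.43  0.22  0.99  2.01 -0.22  1.02  1.44]
-50 [ 0.408 -0.255  0.254] [-0.48  0.26  1.15  2.02 -0.28  1.03  1.93]
-30 [ 0.4   -0.2
[... 984 characters left out ...]
[ 0.452 -0.212  0.254] [-0.56  0.31  1.13  1.99 -0.32  1.04 -1.99]
-70 [ 0.426 -0.23   0.254] [-0.53  0.26  1.13  2.02 -0.28  1.03 -1.63]
-50 [ 0.408 -0.255  0.254] [-0.47  0.25  1.13  2.02 -0.27  1.02 -1.22]
-30 [ 0.4   -0.285  0.254] [-0.18  0.21  0.83  2.   -0.18  1.01 -0.92]
-10 [ 0.402 -0.317  0.254] [-0.17  0.27  0.92  1.96 -0.25  1.03 -0.45]
10 [ 0.415 -0.345  0.254] [-0.21  0.4   1.08  1.9  -0.4   1.08  0.07]
30 [ 0.437 -0.367  0.254] [-0.19  0.5   1.14  1.83 -0.5   1.14  0.51]
50 [ 0.466 -0.381  0.254] [-0.03  0.46  0.89  1.76 -0.4   1.12  0.73]
70 [ 0.497 -0.384  0.254] [ 0.09  0.46  0.71  1.69 -0.33  1.12  0.97]
90 [ 0.527 -0.376  0.254] [ 0.05  0.5   0.73  1.64 -0.36  1.14  1.3 ]
```

Run:
```python
from h import *
R0=tool(atab,1)
command_gripper(0.0,40)
movep(cap+[0,0,.025+.04],R0)
s=sense();print(s['time_s'],s['position'],s['wrist_force'],s['finger_gap'])
print(move_l(cap+[0,0,.025-.004],feed=.03,until_force=2.))
s=sense();print('contact',s['time_s'],s['position'],s['wrist_force'])
snap('side','side1')
```

```text
2.3417 [0.53554746 0.35401605 0.15385006] [-0.34503966  0.68266362  0.12646421] 0.00020397727577439525
True
contact 3.5833 [0.53610903 0.35243209 0.11230663] [-0.43483417  0.08076974  4.6277888 ]
```

View pics/side1.png

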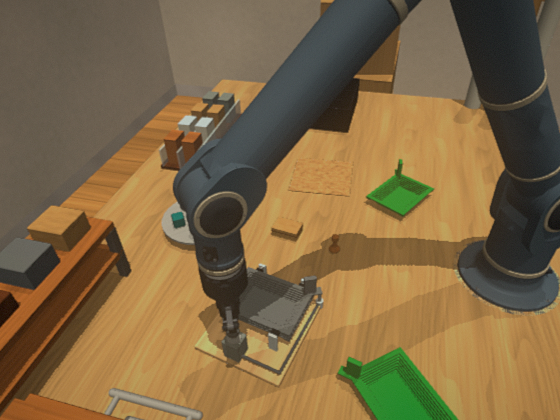

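The closed fingertips rest on the cap at (231,323). Contact is at TCP z=0.1123, so the cap top is at about 87–88 mm, as expected. Now I press down to the hard stop.

Run:
```python
from h import *
p=np.array([cap[0],cap[1],0])
for z in(.104,.100):
    move_l(p+[0,0,z],feed=.03); s=sense();print(s['position'][2],s['wrist_force'][2])
print(move_l(p+[0,0,.091],feed=.02,until_force=18))
s=sense();print(s['time_s'],s['position'],s['wrist_force'])
sleep(.3);s=sense();print(s['time_s'],s['position'],s['wrist_force'])
snap('side','side2');snap('top','top2')
a=np.load('pics/side2.npz')['im']
cv2.imwrite('pics/c2.png',cv2.resize(a[255:390,190:335],None,fx=4,fy=4,interpolation=2)[:,:,::-1])
```

```text
0.10449499990135508 5.210184256213537
0.10058109699425655 5.158662665359563
True
4.6417 [0.53619174 0.35248333 0.09787776] [-2.14598549 -1.63008904  6.46525054]
4.9417 [0.53617737 0.35246027 0.09784617] [-2.13210434 -0.62642229  7.01616102]
```

View pics/c2.png

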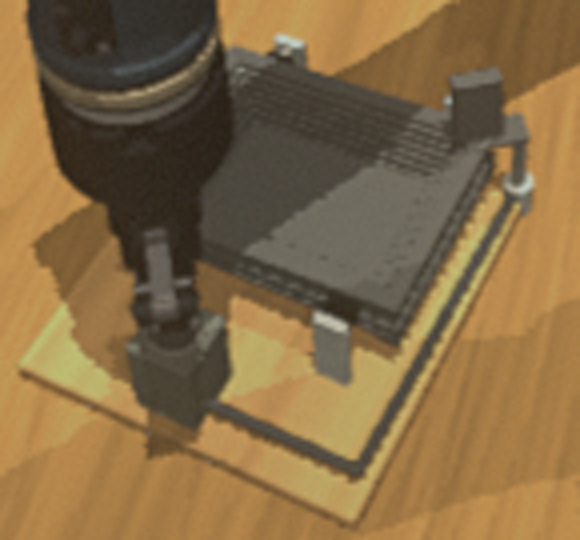

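The tab has risen to (478,105) in the crop. Travel is about 14.5 mm and the force only 7 N, so the stop came from a transient. I'll continue to the hard stop.

Run:
```python
from h import *
p=np.array([cap[0],cap[1],0])
for z in (.0970,.0962,.0955,.0948,.0941,.0934,.0927,.092):
    move_l(p+[0,0,z],feed=.01); sleep(.1); s=sense();print(z,s['position'],s['wrist_force'])
    if s['wrist_force'][2]>20: break
sleep(.2); s=sense(); print(s['time_s'],s['position'],s['wrist_force'])
```

```text
0.097 [0.53618069 0.35248746 0.09786317] [-1.55610889 -1.04563979  6.86168883]
0.0962 [0.53619753 0.3524922  0.09757172] [-2.17083506 -2.07648498  9.48281001]
0.0955 [0.53623891 0.35251084 0.0975496 ] [-3.73377234 -3.27052506 12.52734313]
0.0948 [0.53621149 0.3525325  0.09748409] [-4.22313561 -3.57004899 16.56394047]
0.0941 [0.53626905 0.35251505 0.09746575] [-5.26583733 -5.4272296  20.96798942]
6.9917 [0.53624632 0.35249606 0.09743144] [-6.00855409 -3.8791992  21.62309921]
```

The position has stalled at cap top 72.4 mm (88.5−16) while the force climbs to 21 N, so this is the hard stop. Now I release and re-measure the tab.

Run:
```python
from h import *
R0=tool(atab,1)
move_l(cap+[0,0,.025+.05],feed=.15)
command_gripper(.05,60)
movep(np.array([tab[0],tab[1],.20]),R0)
a=snap('side','side3');b=snap('top','top3')
D=cloud('side',a[1])
m=(D[...,2]>.09)&(D[...,2]<.125)&(np.hypot(D[...,0]-.42,D[...,1]-.206)<.025)
v,u=np.nonzero(m);p=D[m];print(len(p),np.median(p,0),p[:,2].max(),cv2.minAreaRect(p[:,:2].astype('float32')))
s=sense();print(s['time_s'],s['finger_gap'],s['wrist_force'])
cv2.imwrite('pics/c3.png',cv2.resize(a[0][240:390,190:335],None,fx=4,fy=4,interpolation=2)[:,:,::-1])
```

```text
125 [0.42337446 0.21037362 0.10418823] 0.11140572572690022 ((0.4241185486316681, 0.20848317444324493), (0.025153934955596924, 0.011641433462500572), 21.53787612915039)
9.025 0.049939412469006815 [ 0.1403266   0.4516287  -0.98641507]
```

View pics/c3.png

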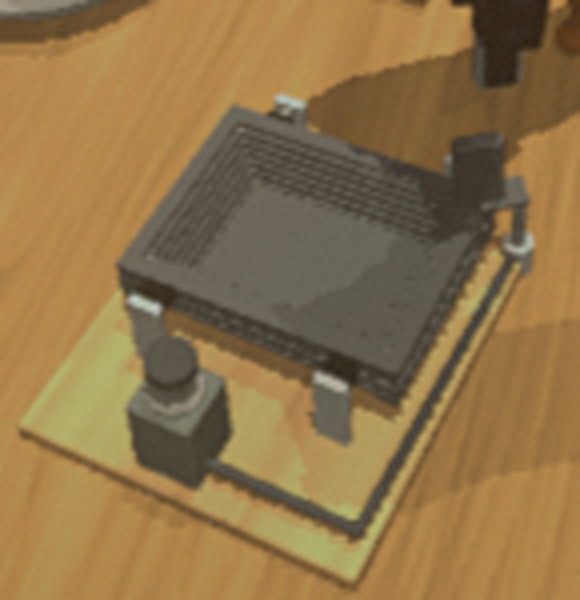

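The plunger is back up, and the tab at (478,170) in the crop has its top at about 107 mm, so the corner stays roughly 7 mm up. Next I straddle the tab with the tool tilted to match and grip it.

```bash
cat >> h.py <<'E'
from scipy.spatial.transform import Rotation as Ro
ax=np.array([-np.sin(atab),np.cos(atab),0])
def peel(t,up=.014):
    Q=Ro.from_rotvec(ax*np.radians(t)).as_matrix(); return far+Q@(tab+[0,0,up]-far), Q@tool(atab,1)
E
python3 - <<'E'
from h import *
P,R=peel(2.3,.06); move_l(P,R,feed=.12)
P,R=peel(2.3); print(P)
print(move_l(P,R,feed=.05,until_force=6))
s=sense();print(s['time_s'],s['position'],s['wrist_force'])
snap('side','side4')
command_gripper(0.0,70)
sleep(.2)
s=sense();print(s['time_s'],s['position'],s['wrist_force'],s['ft_torque'],s['finger_gap'])
a=snap('side','side5');
cv2.imwrite('pics/c5.png',cv2.resize(a[0][210:360,190:385],None,fx=4,fy=4,interpolation=2)[:,:,::-1])
E
```

```text
[0.42365503 0.20600589 0.0987048 ]
False
10.7 [0.42391267 0.20615342 0.09893827] [-0.75010857 -0.06416297 -0.25237042]
11.3917 [0.42366241 0.20599551 0.09878177] [-1.35054139 -0.5162759   0.75463832] [ 0.00463046 -0.01790203 -0.20101885] 0.008997685158621125
```

View pics/c5.png

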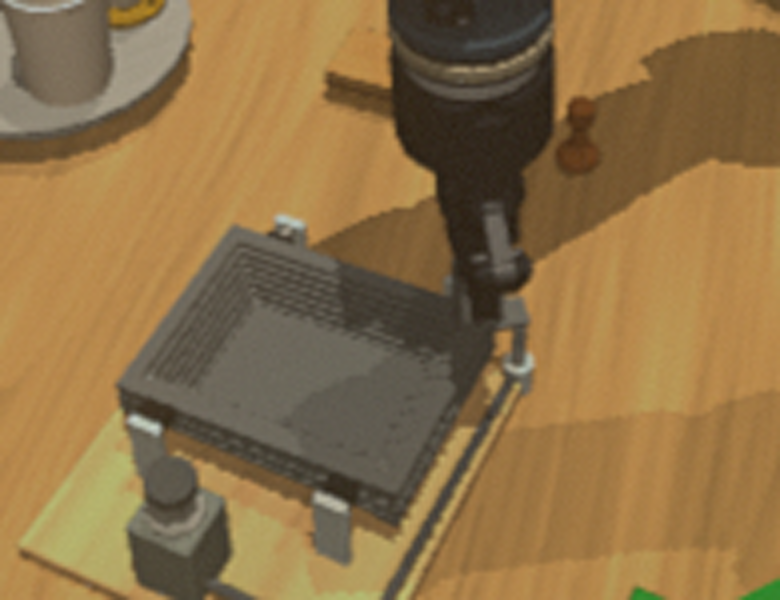

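The fingers hold the tab with a gap of 9 mm and small forces. Now I peel about the far corner.

Run:
```python
from h import *
for t in (4,6,8,10,12,13.5):
    P,R=peel(t); move_l(P,R,feed=.02)
    s=sense();print(t,s['time_s'],(s['position']-P).round(4),s['wrist_force'].round(1),s['ft_torque'].round(2),round(s['finger_gap'],4))
a=snap('side','side6');b=snap('top','top6')
cv2.imwrite('pics/c6.png',cv2.resize(a[0][210:360,190:385],None,fx=4,fy=4,interpolation=2)[:,:,::-1])
```

```text
4 11.8667 [-0.0001 -0.0003 -0.0001] [-1.3 -0.9  1.5] [-0.14 -0.09 -0.05] 0.0095
6 12.3417 [-0.0003 -0.0003 -0.0001] [-2.3 -2.7  1.6] [-0.42  0.03 -0.03] 0.0089
8 12.8167 [-0.0003 -0.0004 -0.0001] [-3.8 -3.5  2.5] [-0.59  0.24 -0.06] 0.0092
10 13.2917 [-0.0004 -0.0004  0.0001] [-4.3 -4.8  3.8] [-0.74  0.27 -0.09] 0.0094
12 13.7667 [-0.0004 -0.0005  0.0002] [-4.5 -5.8  4.3] [-0.85  0.38 -0.07] 0.0094
13.5 14.1583 [-0.0004 -0.0005  0.0003] [-5.1 -4.9  5.8] [-0.85  0.42 -0.05] 0.0092
```

View pics/c6.png

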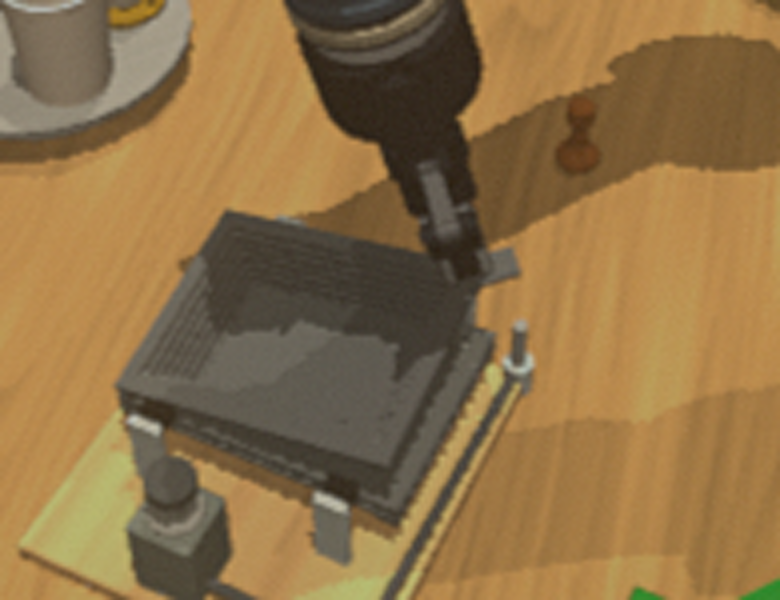

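The tab corner is about 42 mm up, with the far corner at (122,385) unmoved and the second tray still in place at (490,345). Next is a slow lift at this tilt, easing the sideways load as I go.

Run:
```python
from h import *
P,R=peel(13.5)
off=np.zeros(3)
for h in (.003,.006,.010,.015,.022,.032):
    f=sense()['wrist_force']; off[:2]+=np.clip(f[:2]*.00012,-.0006,.0006)
    move_l(P+off+[0,0,h],R,feed=.025)
    s=sense();print(h,round(s['time_s'],2),off.round(4),s['wrist_force'].round(1),s['ft_torque'].round(2),round(s['finger_gap'],4))
a=snap('side','side7')
cv2.imwrite('pics/c7.png',cv2.resize(a[0][210:360,190:385],None,fx=4,fy=4,interpolation=2)[:,:,::-1])
```

```text
0.003 14.53 [-0.0005 -0.0006  0.    ] [-0.6 -0.2  0.6] [ 0.02 -0.25 -0.05] 0.0093
0.006 14.8 [-0.0005 -0.0006  0.    ] [-0.2 -0.6 -2. ] [ 0.11 -0.25 -0.04] 0.0093
0.01 15.11 [-0.0006 -0.0007  0.    ] [ 0.2  0.3 -0.7] [ 0.06 -0.13 -0.03] 0.0092
0.015 15.46 [-0.0005 -0.0007  0.    ] [-0.1  0.3 -2.2] [ 0.09 -0.23 -0.01] 0.009
0.022 15.89 [-0.0006 -0.0006  0.    ] [ 0.1  0.4 -1.3] [ 0.06 -0.18  0.02] 0.0094
0.032 16.44 [-0.0005 -0.0006  0.    ] [-0.2 -0.2 -1.3] [ 0.1  -0.21  0.02] 0.0092
```

View pics/c7.png

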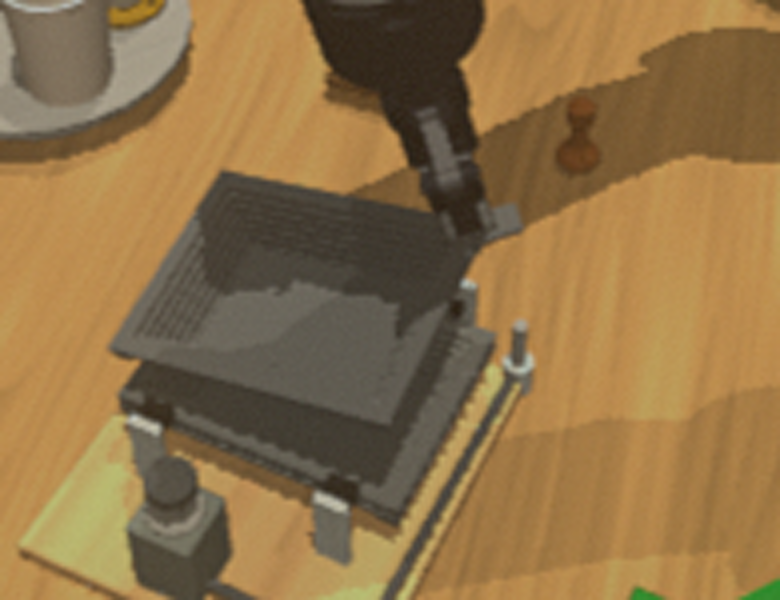

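The top tray is free, and the second tray sits in the cradle with its rim intact. Now I lift, level the tray and swing it over the mat.

Run:
```python
from h import *
s=sense(); P=s['position'];
move_l(np.array([P[0],P[1],.24]),feed=.1)
P0=np.array([.425,.206,.260]); move_l(P0,tool(atab,1),feed=.06)
s=sense();print(s['time_s'],s['position'],s['wrist_force'],s['finger_gap'])
mat=np.array([.4897,-.2925,.206]); dy=np.radians(-56); y2=yaw+dy
Pf=mat+Rz(y2)@[-.073,-.053,.050]; print('final',Pf)
r0,r1=np.hypot(*P0[:2]),np.hypot(*Pf[:2]); a0,a1=np.arctan2(P0[1],P0[0]),np.arctan2(Pf[1],Pf[0])
for f in(.25,.5,.75,1):
    r=r0+f*(r1-r0);a=a0+f*(a1-a0);p=np.array([r*np.cos(a),r*np.sin(a),P0[2]+f*(Pf[2]-P0[2])])
    q=inverse_kinematics(p,tool(atab+f*dy,1)); print(f,p.round(3),q.round(2)); move_joints(q)
sleep(.5)
s=sense();print(s['time_s'],s['position'],s['wrist_force'],s['finger_gap'])
a=snap('side','side8');b=snap('top','top8')
```

```text
17.9333 [0.42490587 0.20591929 0.25975447] [-0.52835303 -0.32493297 -1.02417875] 0.009038508377760183
final [ 0.41263434 -0.24560774  0.256     ]
0.25 [0.464 0.096 0.259] [-0.27  0.14 -0.02  1.99  0.    1.01  1.46]
0.5 [ 0.476 -0.02   0.258] [-0.13  0.14  0.09  1.99 -0.02  1.01  1.48]
0.75 [ 0.458 -0.137  0.257] [ 0.01  0.14  0.21  1.99 -0.04  1.01  1.51]
1 [ 0.413 -0.246  0.256] [ 0.15  0.15  0.33  2.   -0.06  1.01  1.54]
20.6 [ 0.41279926 -0.24532175  0.2559949 ] [ 0.02250327 -0.04031844 -1.46317201] 0.008840470236239859
```

View pics/side8.png

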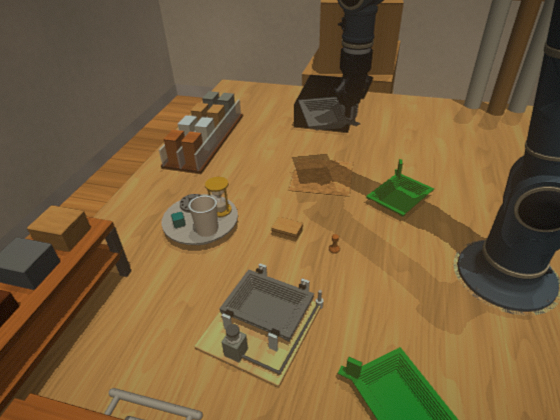

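View pics/top8.png

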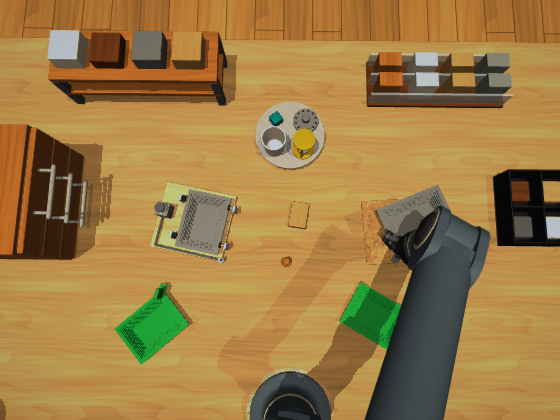

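The tray is over the mat in the top view at (415,212). The second tray at (203,221), the turntable, deck box (298,214) and pawn (286,261) look unchanged. I'll check height, level and centring in the depth data.

Run:
```python
from h import *
mat=np.array([.4897,-.2925,.206]);y2=yaw+np.radians(-56);Rf=Rz(y2)
for n in('top','side'):
    k=np.load(f'pics/{n}8.npz');C=cloud(n,k['d']).reshape(-1,3)
    L=(C-mat)@Rf
    m=(abs(L[:,0])<.11)&(abs(L[:,1])<.09)&(abs(L[:,2])<.03)
    p=L[m]
    fl=p[(abs(p[:,0])<.055)&(abs(p[:,1])<.036)&(p[:,2]<0)]
    A=np.c_[fl[:,:2],np.ones(len(fl))];c=np.linalg.lstsq(A,fl[:,2],rcond=None)[0]
    print(n,len(p),p.min(0).round(3),p.max(0).round(3),'floor',len(fl),'slope deg',np.degrees(c[:2]).round(1),'z',c[2].round(4))
# disturbance: compare depth/colour before/after around objects
a0=np.load('pics/side0.npz')['im'].astype(int);a1=np.load('pics/side8.npz')['im'].astype(int)
d=abs(a0-a1).sum(2)
for nm,(r0,r1,c0,c1) in dict(turntable=(175,250,160,240),deck=(215,240,270,305),pawn=(232,255,325,345),cradle=(265,385,195,330)).items(): print(nm,(d[r0:r1,c0:c1]>90).sum())
k=np.load('pics/side8.npz')['im'];cv2.imwrite('pics/c8.png',np.hstack([cv2.resize(k[260:385,195:330],(405,375)),cv2.resize(k[60:185,265:400],(395,375))])[:,:,::-1])
```

```text
top 1916 [-0.096 -0.075 -0.016] [0.082 0.059 0.03 ] floor 857 slope deg [-0.5  1.6] z -0.0102
side 1310 [-0.1   -0.074 -0.012] [0.083 0.061 0.03 ] floor 374 slope deg [ 0.7 -0.6] z -0.0082
turntable 0
deck 0
pawn 0
cradle 371
```

View pics/c8.png

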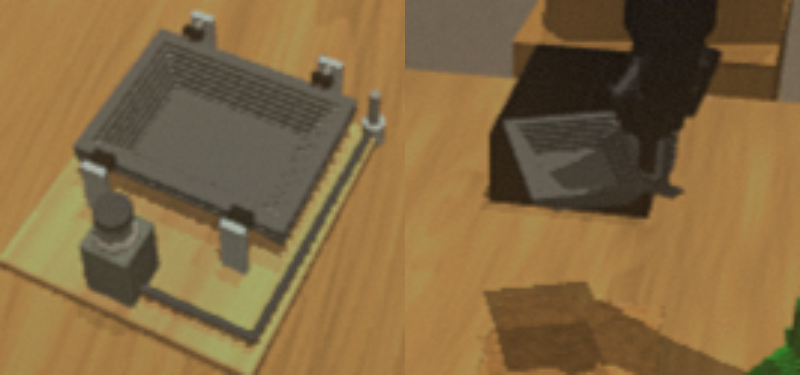

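The second tray sits square in the cradle. The held tray is level to within about 1.6° and centred to within a few mm at 20 cm, so I'm handing in.

Run:
```python
from h import *
s=sense();print(s['time_s'],abs(s['qd']).max(),s['finger_gap'],s['wrist_force'])
finish_job()
```

```text
20.7 0.0024175574046689037 0.0088195020750754 [ 0.23958033  0.28761613 -0.7471498 ]
the job is handed in; nothing more can be done
```

I handed the job in at 20.7 s with the top tray held over the cork mat. The hand-in gives no verdict.

- **Press:** I pushed the plunger to its hard stop. The position stalled about 16 mm down at about 21 N. An earlier stop at about 14.5 mm came from a force transient, so I pressed on. After release the tab corner stayed about 7 mm up.
- **Peel:** I gripped the tab and tilted the tray 13.5° about the far corner. By that angle the tab corner was about 42 mm up, with the far corner still down. Sideways load reached about 7 N and dropped away once I lifted straight up.
- **Final pose:** The tray is level to within about 2° and right way up. It is centred over the mat to within a few mm, with its middle about 20 cm above. The grip was steady (9 mm gap) and the arm was at rest.
- **Everything else:** The second tray sits square in the cradle. The turntable items, deck box and pawn showed no pixel change. The cradle area did change, as expected with the top tray gone.
- **Disagreement:** The two cameras differed by about 4 mm in y, so I used the average.

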